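Load the thermo-hygrometer into the humidity calibration chamber

TASK

Take the thermo-hygrometer (the hand-held meter with the round steel sensor nose, not the one with the vane wheel) out of its foam tray and load it nose first, display up, into the humidity calibration chamber: lay it down gently on the loading bed, let its own nose push the sprung flap open (keep the gripper off the flap), and slide it gently, without ramming, fully home against the stop, so that it stays there with the flap resting on it and is let go. Do not shift the other meter, the two jars or the bottle.

Things in the scene. Friction and masses are not known exactly. Their poses are not given: they have to be found in the camera images.
- hygrometer: The meter to load, loose, about 220 g: plain grey casing 130 long x 56 wide x 36 high (mm), display and keys on top; on one end a round steel nose, 30 diameter, 40 long, axis 18 above the underside. Origin: middle of its 170 length, on the underside; x to the nose, z up: casing x = -85 (tail) to 45, nose to 85. Balances at x = -12. Starts flat in a tray pocket, underside 8 above the bench.
- nose (a point): centre of the flat end face of the hygrometer's sensor nose, 85 mm ahead of its origin and 18 mm above its underside
- tray: Heavy fixed instrument tray, 212 (x) x 238 (y) mm, rim 3 thick and 40 high; black foam insert, top 38 above the bench, with two pockets 177 long (along x) x 64 wide, at y = 48 and -48, floor 8 above the bench. Each holds a meter pointing to the tray's +x. Origin: on the bench under its centre.
- channel (a point): Middle of the tray's finger channel, 12 mm behind the tray's origin and 8 above the bench: a cut 46 wide that runs across foam and pockets along the tray's y from rim to rim, as deep as the pockets. Only there are the sides of the meters free, with 32 mm of channel between the pockets and 36 from each pocket to the rim.
- anemometer: The other meter, loose, to be left alone: same grey casing but 105 x 56 x 36 mm, with a round black vane wheel 54 mm across on its end; lies in the other pocket, pointing the same way. Origin: middle of its 169 mm length, on the underside; x to the wheel.
- chamber: Fixed white bench-top humidity chamber. Origin: on the bench under the middle of its mouth; x is the direction of insertion, z up. From x = 0 to 60 mm a throat, 64 wide inside, 74 outside, with a clear roof (underside 74, top 78 above the bench); from x = 60 to 280 the housing, 240 wide, 157 high, with a clear lid. The floor of the loading bed runs on level inside to the stop.
- bed (a point): Middle of the mouth at floor level, 20 mm above the bench, where the open aluminium loading bed ends. The bed runs 110 mm out from here (to the chamber's x = -110), flat, 20 above the bench, 64 wide between two lips 4 thick (72 over all) whose tops are 26 above the bench. A fully loaded hygrometer leaves 55 mm of its tail outside the mouth.
- flap: Light metal flap closing the mouth, 60 wide x 48 high x 3 thick, sprung shut. Hangs from a hinge across the top of the mouth; origin on the hinge, 4 mm past the mouth, 71.5 above the bench. Its z axis is upright when shut; it swings only inward and up, to 86 degrees. It takes about 3 N to push open, then rides on the meter at about 70 degrees, pressing with about 2 N.
- water_bottle: closed white bottle, 64 mm diameter, 180 high, about 400 g, loose, standing on the bench between the tray and the loading bed, in the way of a low carry; origin centre of its underside
- salt_jar_left: small closed glass jar, 44 mm diameter, 65 high, loose, standing on the bench close by the left of the loading bed (seen along the insertion); origin centre of its underside
- salt_jar_right: the same kind of jar (44 mm diameter, 65 high), loose, standing close by the right of the loading bed; origin centre of its underside
- stop_pad: The rubber-faced stop fixed inside the chamber; origin: middle of its front face, 115 mm past the mouth on its middle line, 38 above the bench; the nose's end face must come to rest against it.
Things that resemble listed ones, but are neither listed nor needed, are in the scene too. What is shaped like the hygrometer but brown or orange is not meant.

How it is judged (in metres and radians):
On the way, in this order (a step that is already met when the one before it is completed fails the run):
1. the hygrometer is lifted clear of the tray (height (world z) of hygrometer above 0.045 m), for 0.1 s.
2. the hygrometer lies along the loading bed and its nose has pushed the flap open (x of nose in the frame of chamber above 0.015 m and z of nose in the frame of chamber below 0.06 m and angle between the x axis of hygrometer and the x axis of chamber, either way round below 0.17 rad and angle between flap's own z axis and vertical above 0.5 rad), for 0.1 s.
At the end, for the whole second after the job is handed in: the hygrometer rests flat on the bed, display up, nose first in the chamber, its nose within 4 mm of the stop and within 8 mm of the middle, aligned with the bed to 0.1 rad, the flap resting open on it, all at rest and let go (x of nose in the frame of chamber between 0.111 and 0.119 m and y of nose in the frame of chamber between -0.008 and 0.008 m and z of nose in the frame of chamber between 0.033 and 0.043 m and angle between the x axis of hygrometer and the x axis of chamber, either way round below 0.1 rad and angle between hygrometer's own z axis and vertical below 0.08 rad and angle between flap's own z axis and vertical above 0.9 rad and linear speed of hygrometer below 0.01 m/s and angular speed of hygrometer below 0.1 rad/s); the robot touches nothing.
It fails at once if the gripper presses on the flap (contact force between the fingers and flap above 2 N).
It fails at once if the hygrometer is rammed against the stop (over 60 N) (contact force between hygrometer and stop_pad above 60 N).
It fails at once if the other meter is moved more than 15 mm (distance of anemometer from where it was at the start of the episode above 0.015 m).
It fails at once if a jar or the bottle is moved more than 15 mm or tipped (distance of any of salt_jar_left, salt_jar_right, water_bottle from where it was at the start of the episode above 0.015 m or angle between any of salt_jar_left, salt_jar_right, water_bottle's own z axis and vertical above 0.3 rad).
It fails at once if the hygrometer is dropped or shot onto the bed (faster than 0.35 m/s there) (linear speed of hygrometer above 0.35 m/s and horizontal distance between nose and bed below 0.12 m and height (world z) of nose below 0.07 m).
It also fails if it takes over 45 s, if anything falls off the work surface, if the arm or the gripper's body presses on something with over 40 N, if the wrist force passes 120 N, or if a joint passes its speed limit or range.

ROBOT

A 6-joint arm with a two-finger parallel gripper is mounted at the origin on the work surface. World frame = base frame: x ahead of the robot, y to its left, z up, the work surface at z = 0. Lengths are in mm, angles in degrees, forces in N, time in s.
With the tool pointing down it reaches from about 325 to 775 mm from the base axis. Payload 5.5 kg.
Tool frame: the origin (TCP) lies between the finger pads; the fingertips stand 17 mm ahead of it and the grasp point (between the pads) lies 2 mm behind it; z points along the fingers, y is the line along which they close (so a half turn about z gives the same grasp; the last joint's range is limited). The gripper opens to 85 mm and grips with 20 to 120 N. Pads are 22 mm wide; open, the fingers measure 114 mm over their backs; the gripper's body (76 mm by 85 mm) begins 54 mm behind the grasp point. The pads swing forward as they close: fully open they stand 13 mm farther back than shut.
Start: joints at [62.699, 5.22, 70.514, -0, 104.267, -3.249], TCP at [244.553, 547.915, 248.275] pointing down, gripper open.
Joint ranges: [-164.24, 164.24], [-49.07, 125.15], [9.68, 141.18], [-86.29, 266.29], [3.28, 154.24], [-151.56, 151.56]. Speed limits (degrees/s): [147.25, 147.25, 172.46, 180, 180, 180].

INTERFACE

Orientations are given as [roll, pitch, yaw] about the fixed x, y, z axes, in that order (R = Rz(yaw) Ry(pitch) Rx(roll)).
In Python, from cell import robot, eyes, finder gives the robot as it stands.
- The arm moves only by the tool play_rows, never from a script. Its arguments are lists of equal length, an entry for each row: "dp": the shift along the tool's x, y, z in mm, a list of three; "turn": the turn about the tool's z in rad. A call has 1 to 10 rows; each row shifts and turns the commanded pose from where the row before left it, along the tool's axes as they then stand; what a row does not reach is not made up. A row lasts 1/12 s, in which the tool goes at most 41.7 mm and 7.16 degrees, less where a joint would pass 70% of its speed; a pose out of reach is approached as far as the arm can. A call is refused whole if a number of a shift passes 41.7 or a number of a turn 0.125, either way. A call with a gripper value outside its range is refused whole. "claw" is the closure, from 0 (fully open) to 1 (shut), set as the call begins (left out, the last holds). The fingers move at their own pace and stop on an object; the grip force is fixed at half the most. Time passes only in rows, so rows that do not move let the fingers close. It gives the time, the measured TCP pose, the force, the opening and the grip force at its end, in the units of the state.
- robot.read_state(): the state, without advancing time (a new reading comes with each control period).
- eyes.camera(name): name is "scene" or "top"; returns (picture, depth): 400x640x3 uint8, blue, green, red; 400x640 float32, mm along the optical axis (not along the pixel's ray), 0 where there is no reading.
- eyes.calibration(name): a dict with "K" (3x3 intrinsics, pixels), "distortion" ([k1, k2, p1, p2, k3] as OpenCV has them; the pictures are not rectified), "pose" (4x4, takes a point from camera to world coordinates). Camera axes: x right, y up, looking along -z (the intrinsics and any distortion apply to the point x, -y, -z); pixel columns grow to the right and rows downward; lengths in mm; the calibration is good to about 2 mm. A picture is of the moment at which its call begins. calibration takes no time and is no camera call.
- robot.sign_off(): hands the job in; it is judged then, once.
Trained networks look in the newest picture that a camera, given by its name, has taken for a name from the list of things; names that differ only in an ending like _2 or _b are one class to them, and where a whole thing is asked for, a point or a joint stands for the part that bears it (a point fixed in the world has none). Each returns a list of dicts, best first, with "conf" (0 to 1); they miss things now and then, are a little off and sometimes report something else, mostly with a low value. They report only what shows in the picture. A call takes as long as a camera call. They do not tell look-alikes from the thing itself.
- finder.recognise(target, camera): "location" ([row, column] in pixels, amid what is visible of it).
- finder.pinpoint(target, camera): "location" ([row, column] in pixels: a listed point, or the origin of a listed thing).
The state is a dict: "t": time; "qpos": joint angles; "qvel": joint speeds; "joint_torque": joint torques, N m; "tool_pos": TCP position; "ee_rot": TCP orientation; "wrist_force": force on the tool from outside, world axes, zero at the start; "wrist_torque": the same for the moment, N m; "opening": finger opening in mm; "grip_force": force on a finger pad.
Only numpy, scipy, OpenCV 4.12 (cv2) and the standard library are available. Lean on these libraries where they do the work, as an engineer would, in place of code of your own. Each camera call takes 0.05 s, during which the arm holds its last target. There are 200 camera calls.

## Working session

There is one attempt and no reset: what is moved stays moved. The work goes in short steps, Python scripts to look and compute and a tool call to move; the robot and the scene stay as the last step left them, time stands still between calls to the robot, and variables do not carry over. Pictures are saved under pics/ and viewed, at most 10 in all, crops included, and the job is handed in when it is done.

Besides the shell and the picture viewer there is one more tool, called in YAML: its name, and indented under it one key for each argument. play_rows: Moves the arm, as the interface text tells. Its arguments: {"type":"object","properties":{"dp":{"type":"array","items":{"type":"array","items":{"type":"number"}}},"turn":{"type":"array","items":{"type":"number"}},"claw":{"type":"number"}},"required":["dp","turn"]}

```bash
mkdir -p pics; ls
cat > h.py <<'E'
import numpy as np, cv2
from cell import robot, eyes, finder
def ray(cam,rc):
    c=eyes.calibration(cam);K=np.array(c["K"]);P=np.array(c["pose"])
    u=cv2.undistortPoints(np.array([[[rc[1],rc[0]]]],float),K,np.array(c["distortion"],float))[0,0]
    return P[:3,3],P[:3,:3]@np.array([u[0],-u[1],-1.])
def onz(cam,rc,z):
    o,d=ray(cam,rc);return o+d*(z-o[2])/d[2]
def pix(cam,p):
    c=eyes.calibration(cam);P=np.linalg.inv(np.array(c["pose"]));q=P[:3,:3]@np.array(p,float)+P[:3,3]
    return cv2.projectPoints(np.array([[q[0],-q[1],-q[2]]]),np.zeros(3),np.zeros(3),np.array(c["K"]),np.array(c["distortion"],float))[0][0,0]
def cloud(cam,depth):
    c=eyes.calibration(cam);K=np.array(c["K"]);P=np.array(c["pose"]);h,w=depth.shape
    g=np.stack(np.meshgrid(np.arange(w),np.arange(h)),-1).reshape(-1,1,2).astype(float)
    u=cv2.undistortPoints(g,K,np.array(c["distortion"],float)).reshape(h,w,2)
    X=np.stack([u[...,0]*depth,-u[...,1]*depth,-depth],-1)
    return X@P[:3,:3].T+P[:3,3]
E
python3 - <<'E'
from h import *
for n in("top","scene"):
    b,d=eyes.camera(n);cv2.imwrite(f"pics/{n}0.png",b);np.savez(f"{n}0.npz",b=b,d=d)
    print(n,np.round(eyes.calibration(n)["pose"],2).tolist())
for t,z in [("hygrometer",8),("nose",26),("tray",0),("channel",8),("anemometer",8),("chamber",0),("bed",20),("flap",71.5),("water_bottle",0),("salt_jar_left",0),("stop_pad",38)]:
    for r in finder.pinpoint(t,"top")[:3]: print(t,round(r["conf"],2),np.round(r["location"]),np.round(onz("top",r["location"],z)[:2]))
E
```

```text
pics
top [[0.03, 0.99, -0.13, 326.01], [-1.0, 0.03, -0.0, -8.33], [0.0, 0.13, 0.99, 1250.21], [0.0, 0.0, 0.0, 1.0]]
scene [[-0.2, -0.62, 0.76, 1301.06], [0.98, -0.11, 0.16, 168.62], [-0.01, 0.77, 0.63, 751.26], [0.0, 0.0, 0.0, 1.0]]
hygrometer 0.75 [292. 432.] [ 212. -335.]
hygrometer 0.73 [114. 437.] [ 764. -352.]
nose 0.9 [321. 441.] [ 132. -356.]
nose 0.85 [184. 392.] [ 532. -210.]
nose 0.69 [142. 433.] [ 669. -336.]
tray 0.88 [205. 415.] [ 474. -287.]
tray 0.56 [184. 394.] [ 539. -219.]
channel 0.8 [204. 420.] [ 476. -300.]
anemometer 0.84 [194. 429.] [ 510. -327.]
chamber 0.72 [159. 267.] [607. 179.]
bed 0.76 [154. 268.] [617. 173.]
flap 0.16 [182. 393.] [ 532. -206.]
water_bottle 0.58 [202. 347.] [479. -74.]
salt_jar_left 0.44 [194. 278.] [495. 138.]
```

View pics/top0.png

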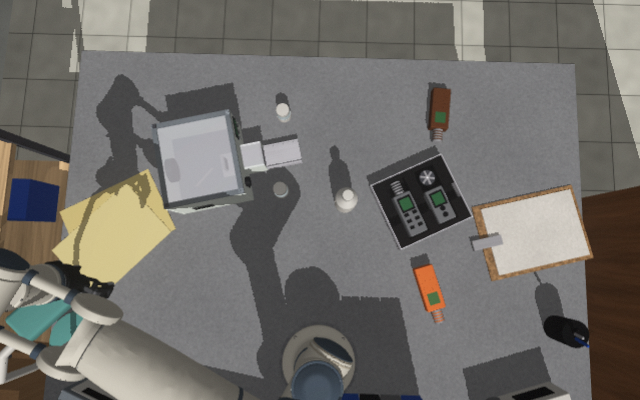

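View pics/scene0.png

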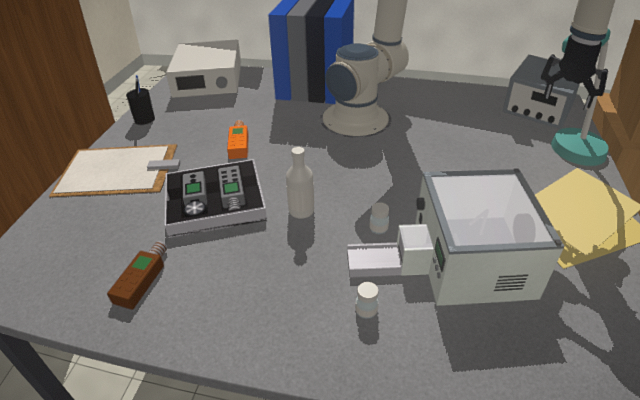

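The top picture shows the tray at about (205,420): the grey meter with the steel nose (nose at (187,397), casing at (212,409)) and the grey meter with the vane wheel (wheel at (177,428)). There is also a brown look-alike at (112,440) and an orange one at (290,430). The chamber mouth is near (155,265), with its bed running to the right. The jars are at (112,283) and (189,280), and the bottle at (200,346).

Candidates: brown (112,440), orange (290,430), grey with round steel nose (212,409), grey with vane wheel (200,438). The grey one at (212,409) fits. I'll confirm it in a crop and measure from depth.

Run:
```python
from h import *
z=np.load("top0.npz");b,d=z["b"],z["d"];C=cloud("top",d)
a=cv2.resize(b[145:255,360:480],None,fx=5,fy=5,interpolation=cv2.INTER_CUBIC)
cv2.imwrite("pics/crop_tray.png",a)
s=np.load("scene0.npz");D=cloud("scene",s["d"])
def reg(C,x0,x1,y0,y1,z0,z1):
    P=C.reshape(-1,3);m=(P[:,0]>x0)&(P[:,0]<x1)&(P[:,1]>y0)&(P[:,1]<y1)&(P[:,2]>z0)&(P[:,2]<z1);return P[m]
def rect(n,P):
    if len(P)<5: print(n,len(P));return
    r=cv2.minAreaRect(P[:,:2].astype(np.float32));print(n,len(P),np.round(r[0],1),np.round(r[1],1),round(r[2],1),"zmed",round(float(np.median(P[:,2])),1))
for nm,X in(("top",C),("scene",D)):
    print(nm)
    rect("tray",reg(X,330,620,-440,-150,30,60))
    rect("throat+bed",reg(X,540,700,40,190,12,100))
    rect("bed",reg(X,540,700,40,160,12,35))
    rect("throat",reg(X,540,720,100,230,65,90))
    rect("housing",reg(X,450,800,150,460,140,170))
    rect("bottle",reg(X,400,600,-150,0,20,200))
    rect("jarA",reg(X,480,540,60,160,45,80)); rect("jarB",reg(X,690,800,60,160,45,80))
```

```text
top
tray 4568 [ 484.5 -296.1] [212.2 239.5] 25.8 zmed 40.0
throat+bed 1000 [619.  136.5] [ 75.2 127.7] 13.4 zmed 21.1
bed 683 [623.2 120.4] [74.9 94.9] 12.7 zmed 20.6
throat 444 [592.5 208.6] [92.5 60.3] 13.1 zmed 77.9
housing 6690 [569.4 347.1] [241.6 221.6] 13.2 zmed 154.0
bottle 469 [483.5 -96.2] [ 64.1 122.1] 13.8 zmed 123.6
jarA 149 [506.2 126.7] [38.  38.2] 19.4 zmed 64.9
jarB 150 [746.6 128.8] [38.6 37.8] 45.9 zmed 64.9
scene
tray 4385 [ 483.7 -294. ] [220. 237.] 25.9 zmed 39.0
throat+bed 1667 [617.9 136.3] [ 76.  124.3] 12.7 zmed 21.3
bed 1132 [621.2 120.7] [76.  93.3] 11.8 zmed 20.8
throat 657 [591.9 203.1] [ 53.6 101.4] 89.9 zmed 78.3
housing 8941 [567.7 348.4] [244.8 223. ] 13.0 zmed 154.3
bottle 1424 [494.  -93.9] [ 49.  125.8] 13.8 zmed 98.9
jarA 248 [507.6 128.9] [40.6 39.2] 6.4 zmed 64.1
jarB 390 [746.4 131. ] [40.6 38.7] 23.3 zmed 65.1
```

View pics/crop_tray.png

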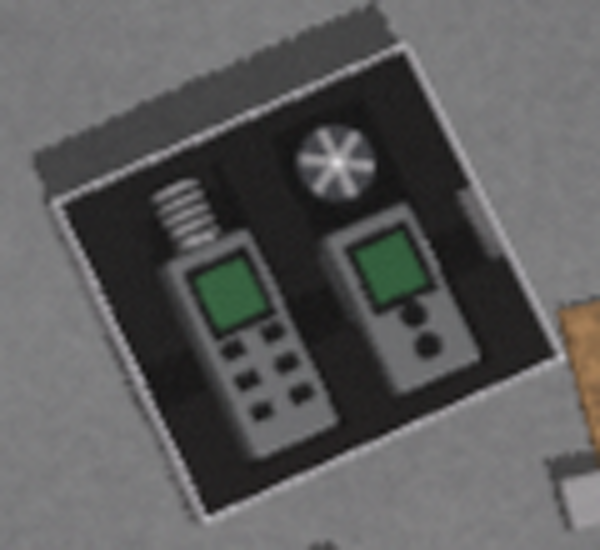

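The crop confirms it: the left grey meter has the ribbed round steel nose at crop (185,215), i.e. image (188,397), and a display with six keys. The right one has the vane wheel. I'll fit the casing pose next.

```bash
cat >> h.py <<'E'
def plan(xy,yaw,z):
    """tool-frame shift/turn to a downward pose whose tool y is perpendicular to yaw (half turn free)"""
    from scipy.spatial.transform import Rotation as R
    s=robot.read_state();M=R.from_euler("xyz",s["ee_rot"],degrees=True).as_matrix();p=np.array(s["tool_pos"])
    tx=np.degrees(np.arctan2(M[1,0],M[0,0]));dy=(yaw-tx+90)%180-90
    print("t",round(s["t"],2),"pos",np.round(p,1),"rot",np.round(s["ee_rot"],2),"q1,q6",np.round(s["qpos"],1)[[0,5]],"F",np.round(s["wrist_force"],1),"open",round(s["opening"],1))
    print("tool x yaw",round(tx,2),"world turn",round(dy,2),"-> tool-z turn rad",round(-np.radians(dy),3))
    w=np.array([*xy,z])-p;print("dp now",np.round(M.T@w,1),"dp after turn",np.round(M.T@R.from_euler("z",-dy,degrees=True).as_matrix()@w,1))
E
python3 - <<'E'
from h import *
c=np.array([463.3,-251.8]);a=np.radians(25.8);ux=np.array([np.cos(a),np.sin(a)]);uy=np.array([-ux[1],ux[0]])
for n in("top","scene"):
    f=np.load(n+"0.npz");P=cloud(n,f["d"]).reshape(-1,3);q=P[:,:2]-c;lx,ly=q@ux,q@uy
    m=(abs(lx)<100)&(abs(ly)<31)&(P[:,2]>36)&(P[:,2]<52)
    m&=(f["b"].reshape(-1,3).max(1)>70)
    A=P[m];k=cv2.minAreaRect(np.stack([lx[m],ly[m]],1)[lx[m]<40].astype(np.float32))
    print(n,m.sum(),"zmed",np.median(A[:,2]),"lx pct",np.round(np.percentile(lx[m],[1,99]),1),"ly pct casing",np.round(np.percentile(ly[m][lx[m]<35],[1,50,99]),1),"rect",np.round(k[0],1),np.round(k[1],1),round(k[2],1))
plan((452.5,-257),25.8,250)
E
```

```text
top 693 zmed 44.0765397005996 lx pct [-83.4  80.5] ly pct casing [-27.3   0.2  26.2] rect [-22.4  -0.9] [ 54.5 125.1] 89.5
scene 726 zmed 43.83637692388885 lx pct [-85.8  98.2] ly pct casing [-26.6   1.   28.4] rect [-27.4   1.1] [ 55.9 134.5] 89.6
t 0.65 pos [244.6 547.9 248.3] rot [180.    -0.   155.95] q1,q6 [62.7 -3.2] F [0.1 0.9 0.2] open 85.7
tool x yaw 155.95 world turn 49.85 -> tool-z turn rad -0.87
dp now [-518.  -650.3   -1.7] dp after turn [ 163.1 -815.2   -1.7]
```

play_rows:
  dp:
    - [-32, -22.5, 0]
    - [-32, -22.5, 0]
    - [-32, -22.5, 0]
    - [-32, -22.5, 0]
    - [-32, -22.5, 0]
    - [-32, -22.5, 0]
    - [-32, -22.5, 0]
    - [-32, -22.5, 0]
    - [-32, -22.5, 0]
    - [-32, -22.5, 0]
  turn: [0, 0, 0, 0, 0, 0, 0, 0, 0, 0]
  claw: 0

```text
t: 1.48
tool_pos: [445.6, 210.2, 248.6]
ee_rot: [180.0, 0.0, 156.0]
wrist_force: [0.4, -0.0, -0.8]
opening: 85.7
grip_force: 0.0
```

play_rows:
  dp:
    - [-17, -37, 0]
    - [-17, -37, 0]
    - [-17, -37, 0]
    - [-17, -37, 0]
    - [-17, -37, 0]
    - [-17, -37, 0]
    - [-17, -37, 0]
    - [-17, -37, 0]
    - [-17, -37, 0]
    - [-17, -37, 0]
  turn: [0, 0, 0, 0, 0, 0, 0, 0, 0, 0]

```text
t: 2.32
tool_pos: [449.0, -197.2, 248.6]
ee_rot: [180.0, 0.1, 155.9]
wrist_force: [-0.4, -0.1, 0.9]
opening: 85.8
grip_force: 0.0
```

play_rows:
  dp:
    - [-14, -27, 0]
    - [-14, -28, 0]
    - [0, 0, 0]
    - [0, 0, 0]
    - [0, 0, 0]
    - [0, 0, 0]
    - [0, 0, 0]
    - [0, 0, 0]
    - [0, 0, 0]
    - [0, 0, 0]
  turn: [0, 0, 0.12, 0.12, 0.12, 0.12, 0.12, 0.12, 0.12, 0.12]

```text
t: 3.15
tool_pos: [452.6, -256.8, 248.4]
ee_rot: [180.0, 0.0, 100.6]
wrist_force: [0.7, 0.6, -0.3]
opening: 85.5
grip_force: 0.0
```

play_rows:
  dp:
    - [0, 0, 0]
    - [0, 0, 0]
    - [0, 0, 0]
    - [0, 0, 0]
    - [0, 0, 0]
    - [0, 0, 0]
    - [0, 0, 0]
    - [0, 0, 0]
    - [0, 0, 0]
    - [0, 0, 0]
  turn: [0.12, 0.12, 0.12, 0.12, 0.12, 0.12, 0.12, 0.12, 0.12, 0.12]

```text
t: 3.98
tool_pos: [452.7, -256.8, 248.4]
ee_rot: [180.0, -0.0, 31.9]
wrist_force: [0.2, -0.3, 0.3]
opening: 85.7
grip_force: 0.0
```

Run:
```python
from h import *
plan((452.5,-257),25.8,120)
```

```text
t 3.98 pos [ 452.7 -256.8  248.4] rot [ 1.7999e+02 -1.0000e-02  3.1850e+01] q1,q6 [-33.3  24.8] F [ 0.2 -0.3  0.3] open 85.7
tool x yaw 31.85 world turn -6.05 -> tool-z turn rad 0.106
dp now [-3.000e-01  1.000e-01  1.284e+02] dp after turn [-3.000e-01  1.000e-01  1.284e+02]
```

play_rows:
  dp:
    - [0, 0, 20]
    - [0, 0, 25]
    - [0, 0, 25]
    - [0, 0, 25]
    - [0, 0, 25]
    - [0, 0, 25]
    - [0, 0, 20]
    - [0, 0, 15]
    - [0, 0, 8]
    - [0, 0, 0]
  turn: [0.106, 0, 0, 0, 0, 0, 0, 0, 0, 0]

```text
t: 4.82
tool_pos: [451.6, -256.1, 58.1]
ee_rot: [-179.8, 0.1, 26.1]
wrist_force: [0.7, -0.7, -0.1]
opening: 85.6
grip_force: 0.0
```

play_rows:
  dp:
    - [0, 0, 5]
    - [0, 0, 5]
    - [0, 0, 5]
    - [0, 0, 5]
    - [0, 0, 5]
    - [0, 0, 0]
    - [0, 0, 0]
  turn: [0, 0, 0, 0, 0, 0, 0]

```text
t: 5.4
tool_pos: [452.5, -256.6, 34.9]
ee_rot: [-180.0, 0.0, 26.1]
wrist_force: [0.8, -0.5, 0.2]
opening: 85.4
grip_force: 0.0
```

Clear in the channel. Next I'll close.

play_rows:
  dp:
    - [0, 0, 0]
    - [0, 0, 0]
    - [0, 0, 0]
    - [0, 0, 0]
    - [0, 0, 0]
    - [0, 0, 0]
    - [0, 0, 0]
    - [0, 0, 0]
    - [0, 0, 0]
    - [0, 0, 0]
  turn: [0, 0, 0, 0, 0, 0, 0, 0, 0, 0]
  claw: 1

```text
t: 6.23
tool_pos: [453.0, -257.0, 36.0]
ee_rot: [179.9, -0.0, 26.1]
wrist_force: [-0.3, -0.9, 5.9]
opening: 54.9
grip_force: 67.0
```

play_rows:
  dp:
    - [0, 0, -4]
    - [0, 0, -8]
    - [0, 0, -8]
    - [0, 0, -8]
    - [0, 0, -8]
    - [0, 0, -8]
    - [0, 0, -8]
    - [0, 0, -8]
    - [0, 0, 0]
    - [0, 0, 0]
  turn: [0, 0, 0, 0, 0, 0, 0, 0, 0, 0]

```text
t: 7.07
tool_pos: [453.0, -257.0, 96.1]
ee_rot: [179.9, -0.0, 26.1]
wrist_force: [0.8, 0.5, -1.9]
opening: 54.7
grip_force: 66.2
```

play_rows:
  dp:
    - [0, 0, -10]
    - [0, 0, -20]
    - [0, 0, -25]
    - [0, 0, -25]
    - [0, 0, -25]
    - [0, 0, -25]
    - [0, 0, -20]
    - [0, 0, -10]
    - [0, 0, 0]
    - [0, 0, 0]
  turn: [0, 0, 0, 0, 0, 0, 0, 0, 0, 0]

```text
t: 7.9
tool_pos: [452.7, -256.8, 254.8]
ee_rot: [-180.0, 0.0, 26.1]
wrist_force: [0.5, -0.7, -3.0]
opening: 54.8
grip_force: 66.2
```

Run:
```python
from h import *
b,d=eyes.camera("scene");cv2.imwrite("pics/lift.png",b);np.savez("lift.npz",b=b,d=d)
u=np.array([np.cos(np.radians(103.2)),np.sin(np.radians(103.2))]);m=np.array([607.4,182.1])
# grip point is hygrometer x=-12 ; nose at chamber x=-30 -> origin -115 -> grip -127
print("grip above bed",m+u*(-127));plan(m+u*-127,103.2,256)
```

```text
grip above bed [636.4005605   58.45547934]
t 7.95 pos [ 452.4 -256.6  253.7] rot [-1.7989e+02  7.0000e-02  2.6120e+01] q1,q6 [-33.3  30.6] F [ 0.  -0.1 -3.2] open 54.6
tool x yaw 26.12 world turn 77.08 -> tool-z turn rad -1.345
dp now [ 303.9 -201.9   -2.3] dp after turn [264.7 251.1  -3.1]
```

View pics/lift.png

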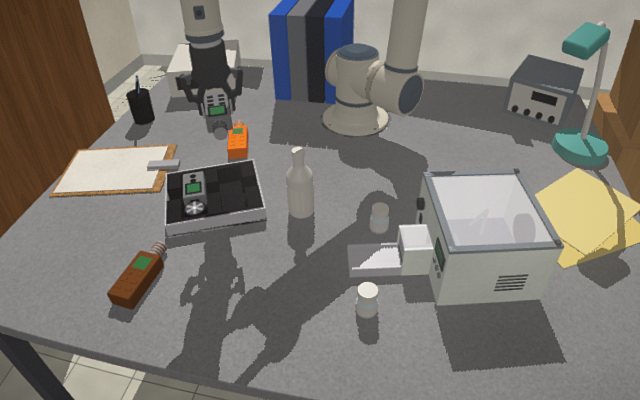

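The meter is held level at (100,215) in the scene picture and the tray pocket is empty. Carry it high over the bottle.

play_rows:
  dp:
    - [20, -13, 0]
    - [30, -20, 0]
    - [32, -21, 0]
    - [34, -23, 0]
    - [34, -23, 0]
    - [34, -23, 0]
    - [34, -23, 0]
    - [34, -23, 0]
    - [30, -20, 0]
    - [22, -13, 0]
  turn: [0, 0, 0, 0, 0, 0, 0, 0, 0, 0]

```text
t: 8.78
tool_pos: [636.9, 61.9, 251.9]
ee_rot: [-179.8, 0.2, 26.3]
wrist_force: [-1.0, -0.3, -2.3]
opening: 54.9
grip_force: 66.1
```

play_rows:
  dp:
    - [0, 0, 0]
    - [0, 0, 0]
    - [0, 0, 0]
    - [0, 0, 0]
    - [0, 0, 0]
    - [0, 0, 0]
    - [0, 0, 0]
    - [0, 0, 0]
    - [0, 0, 0]
    - [0, 0, 0]
  turn: [-0.12, -0.12, -0.12, -0.12, -0.12, -0.12, -0.12, -0.12, -0.12, -0.12]

```text
t: 9.62
tool_pos: [636.1, 58.4, 252.2]
ee_rot: [-179.7, -0.0, 95.2]
wrist_force: [-0.6, -0.6, -2.5]
opening: 54.9
grip_force: 66.2
```

play_rows:
  dp:
    - [0, 0, 10]
    - [0, 0, 20]
    - [0, 0, 25]
    - [0, 0, 25]
    - [0, 0, 25]
    - [0, 0, 20]
    - [0, 0, 10]
    - [0, 0, 0]
    - [0, 0, 0]
  turn: [-0.1, -0.045, 0, 0, 0, 0, 0, 0, 0]

```text
t: 10.37
tool_pos: [636.1, 58.4, 119.1]
ee_rot: [-179.9, -0.0, 103.2]
wrist_force: [0.3, -0.3, -1.4]
opening: 54.6
grip_force: 66.1
```

Run:
```python
from h import *
u=np.array([np.cos(np.radians(103.2)),np.sin(np.radians(103.2))]);v=np.array([-u[1],u[0]]);m=np.array([607.4,182.1])
plan(m+u*-127,103.2,60)
S=robot.read_state();z0=S["tool_pos"][2]
for n in("top","scene"):
    b,d=eyes.camera(n);cv2.imwrite(f"pics/pre_{n}.png",b);np.savez(f"pre_{n}.npz",b=b,d=d)
    P=cloud(n,d).reshape(-1,3);q=P[:,:2]-m;lx,ly=q@u,q@v
    k=(lx>-225)&(lx<10)&(abs(ly)<45)&(P[:,2]>z0-40)&(P[:,2]<z0+14)
    for lo,hi in((-200,-160),(-110,-80),(-72,-60),(-60,-35)):
        j=k&(lx>lo)&(lx<hi)
        if j.sum()>5: print(n,lo,hi,j.sum(),"ly",np.round(np.percentile(ly[j],[2,50,98]),1),"z-tool",np.round(np.percentile(P[j,2],[10,50,95])-z0,1),"lxmax",np.round(lx[j].max(),1))
    # chamber check
    j=(lx>5)&(lx<55)&(abs(ly)<60)&(P[:,2]>65)&(P[:,2]<90)
    print("throat ly",np.round(np.percentile(ly[j],[1,99]),1),"lx",np.round(np.percentile(lx[j],[1,99]),1))
    f=np.load(n+"0.npz");P=cloud(n,f["d"]).reshape(-1,3);q=P[:,:2]-m;lx,ly=q@u,q@v
    for lo,hi in((-108,-70),(-45,-8)):
        j=(lx>lo)&(lx<hi)&(abs(ly)<50)&(P[:,2]>12)&(P[:,2]<40);print("bed",lo,hi,"ly",np.round(np.percentile(ly[j],[1,99]),1))
    j=(abs(ly)<30)&(lx<-50)&(lx>-150)&(P[:,2]>12)&(P[:,2]<40);print("bed lxmin",np.round(np.percentile(lx[j],1),1))
```

```text
t 10.37 pos [636.1  58.4 119.1] rot [-1.7986e+02 -3.0000e-02  1.0318e+02] q1,q6 [  2.2 -11. ] F [ 0.3 -0.3 -1.4] open 54.6
tool x yaw 103.18 world turn 0.02 -> tool-z turn rad -0.0
dp now [-0.1  0.4 59.1] dp after turn [-0.1  0.4 59.1]
top -200 -160 68 ly [-18.6  10.6  27.8] z-tool [-1.4  7.6 12.1] lxmax -160.1
top -110 -80 180 ly [-25.3  10.3  27. ] z-tool [-3.9  8.  11.9] lxmax -80.0
top -72 -60 44 ly [-13.9   2.3  12.9] z-tool [-6.4  2.6  6. ] lxmax -60.4
top -60 -35 43 ly [-12.6   4.5  13.6] z-tool [-4.   2.5  6.6] lxmax -46.4
throat ly [-36.8  36.5] lx [ 5.6 54.2]
bed -108 -70 ly [-36.6  34.9]
bed -45 -8 ly [-36.   35.5]
bed lxmin -110.2
scene -200 -160 614 ly [-30.1 -21.2  23.7] z-tool [-15.6   9.   11.7] lxmax -160.0
scene -110 -80 449 ly [-30.7 -22.1  22.9] z-tool [-15.7   9.2  12.2] lxmax -80.0
scene -72 -60 82 ly [-17.  -10.6   2.7] z-tool [-10.8   1.8   7.2] lxmax -60.1
scene -60 -35 183 ly [-18.  -11.4   8.7] z-tool [-9.8  2.   7.7] lxmax -35.0
throat ly [-37.6  36.9] lx [ 5.6 54.4]
bed -108 -70 ly [-36.3  35.2]
bed -45 -8 ly [-36.6  35.1]
bed lxmin -108.6
```

The meter sits straight in the grip and centred on the bed, and the chamber frame agrees in both cameras to under 1 mm. I'll lower it with the nose just short of the flap.

play_rows:
  dp:
    - [4, 0, 6]
    - [6, 0, 10]
    - [6, 0, 12]
    - [5, 0, 12]
    - [0, 0, 10]
    - [0, 0, 6]
    - [0, 0, 3]
    - [0, 0, 2]
    - [0, 0, 0]
    - [0, 0, 0]
  turn: [0, 0, 0, 0, 0, 0, 0, 0, 0, 0]

```text
t: 11.3
tool_pos: [632.3, 78.6, 59.8]
ee_rot: [180.0, 0.0, 103.2]
wrist_force: [-0.1, 0.0, -1.8]
opening: 54.7
grip_force: 66.1
```

play_rows:
  dp:
    - [0, 0, 2]
    - [0, 0, 2]
    - [0, 0, 2]
    - [0, 0, 2]
    - [0, 0, 1]
    - [0, 0, 0]
    - [0, 0, 0]
  turn: [0, 0, 0, 0, 0, 0, 0]

```text
t: 11.88
tool_pos: [631.8, 78.9, 50.1]
ee_rot: [-180.0, -0.0, 103.2]
wrist_force: [0.4, 0.1, -2.5]
opening: 54.7
grip_force: 66.1
```

play_rows:
  dp:
    - [0, 0, 1]
    - [0, 0, 0]
    - [0, 0, 1]
    - [0, 0, 0]
    - [0, 0, 0]
  turn: [0, 0, 0, 0, 0]

```text
t: 12.3
tool_pos: [631.9, 78.9, 48.2]
ee_rot: [-180.0, 0.0, 103.2]
wrist_force: [0.2, -0.9, -2.9]
opening: 54.6
grip_force: 66.1
```

play_rows:
  dp:
    - [0, 0, 0.5]
    - [0, 0, 0]
    - [0, 0, 0]
  turn: [0, 0, 0]

```text
t: 12.55
tool_pos: [632.0, 78.9, 48.1]
ee_rot: [180.0, 0.0, 103.2]
wrist_force: [-0.5, -0.7, -1.5]
opening: 54.8
grip_force: 66.2
```

play_rows:
  dp:
    - [0, 0, 0.5]
    - [0, 0, 0]
    - [0, 0, 0.5]
    - [0, 0, 0]
    - [0, 0, 0]
  turn: [0, 0, 0, 0, 0]

```text
t: 12.97
tool_pos: [632.0, 78.9, 48.0]
ee_rot: [180.0, 0.0, 103.2]
wrist_force: [-5.2, -0.6, 4.8]
opening: 55.2
grip_force: 67.1
```

Bed contact. I'll ease off 0.5 mm and slide in gently.

play_rows:
  dp:
    - [0, 0, -0.5]
    - [2, 0, 0]
    - [4, 0, 0]
    - [5, 0, 0]
    - [5, 0, 0]
    - [5, 0, 0]
    - [5, 0, 0]
    - [4, 0, 0]
    - [0, 0, 0]
    - [0, 0, 0]
  turn: [0, 0, 0, 0, 0, 0, 0, 0, 0, 0]

```text
t: 13.8
tool_pos: [625.6, 108.2, 48.0]
ee_rot: [179.9, 0.1, 103.2]
wrist_force: [1.7, -4.8, 4.5]
opening: 54.8
grip_force: 67.1
```

Run:
```python
from h import *
b,d=eyes.camera("scene");cv2.imwrite("pics/slide1.png",cv2.resize(b[180:300,320:480],None,fx=5,fy=5,interpolation=cv2.INTER_CUBIC))
plan((607.4,182.1),103.2,48)
```

```text
t 13.85 pos [625.6 108.2  48. ] rot [1.7990e+02 6.0000e-02 1.0318e+02] q1,q6 [ 6.8 -6.4] F [ 1.7 -4.8  4.3] open 55.0
tool x yaw 103.18 world turn 0.02 -> tool-z turn rad -0.0
dp now [76.1 -0.9 -0. ] dp after turn [76.1 -0.9 -0. ]
```

View pics/slide1.png

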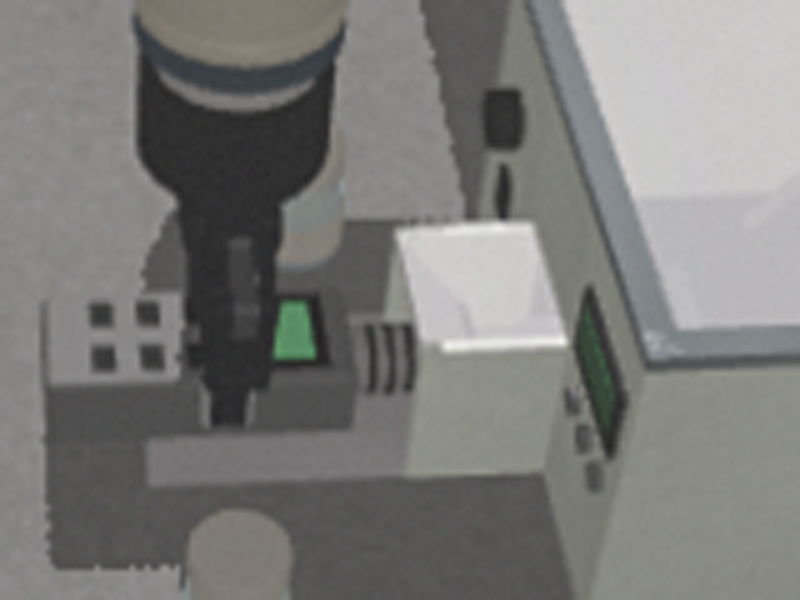

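The nose is inside the throat (crop (390,355)) with the flap lifting, and the fingers at (230,350) are well clear of the mouth. I'll slide on until the pads are about 20 mm short of the mouth.

play_rows:
  dp:
    - [3, 0, 0]
    - [5, 0, 0]
    - [6, 0, 0]
    - [6, 0, 0]
    - [6, 0, 0]
    - [6, 0, 0]
    - [6, 0, 0]
    - [4, 0, 0]
    - [2, 0, 0]
    - [0, 0, 0]
  turn: [0, 0, 0, 0, 0, 0, 0, 0, 0, 0]

```text
t: 14.68
tool_pos: [615.5, 151.3, 48.1]
ee_rot: [179.9, 0.1, 103.2]
wrist_force: [0.7, -4.0, 5.2]
opening: 55.1
grip_force: 67.1
```

play_rows:
  dp:
    - [0, 0, 0]
    - [0, 0, 0]
    - [0, 0, 0]
    - [0, 0, 0]
    - [0, 0, 0]
    - [0, 0, 0]
  turn: [0, 0, 0, 0, 0, 0]
  claw: 0

```text
t: 15.18
tool_pos: [614.8, 151.1, 46.9]
ee_rot: [-180.0, -0.0, 103.2]
wrist_force: [-0.2, 0.1, 0.5]
opening: 85.8
grip_force: 0.0
```

play_rows:
  dp:
    - [-4, 0, 0]
    - [-7, 0, 0]
    - [-8, 0, 0]
    - [-8, 0, 0]
    - [-8, 0, 0]
    - [-8, 0, 0]
    - [-7, 0, 0]
    - [-4, 0, 0]
    - [0, 0, 0]
    - [0, 0, 0]
  turn: [0, 0, 0, 0, 0, 0, 0, 0, 0, 0]

```text
t: 16.02
tool_pos: [627.4, 98.1, 47.2]
ee_rot: [-180.0, -0.0, 103.1]
wrist_force: [-0.0, -0.3, -0.4]
opening: 85.1
grip_force: 0.0
```

Run:
```python
from h import *
u=np.array([np.cos(np.radians(103.2)),np.sin(np.radians(103.2))]);v=np.array([-u[1],u[0]]);m=np.array([607.4,182.1])
plan(m-u*88,103.2,48)
b,d=eyes.camera("scene");cv2.imwrite("pics/rel.png",cv2.resize(b[180:300,320:480],None,fx=5,fy=5,interpolation=cv2.INTER_CUBIC))
P=cloud("scene",d).reshape(-1,3);q=P[:,:2]-m;lx,ly=q@u,q@v
j=(abs(ly)<34)&(lx>-140)&(lx<-3)&(P[:,2]>50)&(P[:,2]<60)&(b.reshape(-1,3).max(1)>60)
print("casing top: lx",np.round(np.percentile(lx[j],[0,1,99]),1),"z",np.round(np.percentile(P[j,2],[10,50,90]),1))
for lo,hi in((-105,-60),(-60,-30),(-30,-5)):
    k=j&(lx>lo)&(lx<hi);print(lo,k.sum(),np.round(np.percentile(ly[k],[2,98]),1) if k.sum() else "")
```

```text
t 16.02 pos [627.4  98.1  47.2] rot [-1.8000e+02 -1.0000e-02  1.0315e+02] q1,q6 [ 5.8 -7.3] F [-0.  -0.3 -0.4] open 85.1
tool x yaw 103.15 world turn 0.05 -> tool-z turn rad -0.001
dp now [-1.7 -0.3 -0.8] dp after turn [-1.7 -0.3 -0.8]
casing top: lx [-107.5 -106.9   -3.7] z [53.4 56.1 58.1]
-105 107 [-29.2  22.3]
-60 195 [-29.2  24.2]
-30 198 [-29.6  22.5]
```

View pics/rel.png

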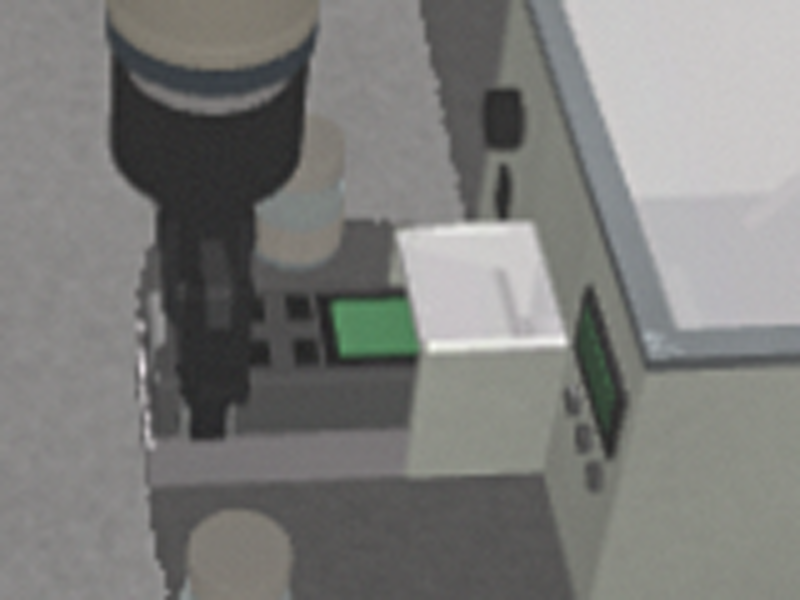

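The meter lies flat on the bed with its tail at chamber x = −107 (nose ≈ 63) and the flap up on it. About 52 mm remain. I'll regrip near the tail and slide on.

play_rows:
  dp:
    - [0, 0, -1.5]
    - [0, 0, 0]
    - [0, 0, 0]
    - [0, 0, 0]
    - [0, 0, 0]
    - [0, 0, 0]
    - [0, 0, 0]
    - [0, 0, 0]
    - [0, 0, 0]
  turn: [0, 0, 0, 0, 0, 0, 0, 0, 0]
  claw: 1

```text
t: 16.82
tool_pos: [627.6, 98.7, 49.4]
ee_rot: [179.9, -0.0, 103.2]
wrist_force: [-0.4, 1.8, 5.5]
opening: 54.6
grip_force: 66.2
```

play_rows:
  dp:
    - [3, 0, 0]
    - [5, 0, 0]
    - [6, 0, 0]
    - [6, 0, 0]
    - [6, 0, 0]
    - [6, 0, 0]
    - [5, 0, 0]
    - [3, 0, 0]
    - [0, 0, 0]
    - [0, 0, 0]
  turn: [0, 0, 0, 0, 0, 0, 0, 0, 0, 0]

```text
t: 17.65
tool_pos: [618.8, 136.2, 49.4]
ee_rot: [179.9, 0.1, 103.1]
wrist_force: [0.6, -2.4, 5.2]
opening: 54.8
grip_force: 66.3
```

play_rows:
  dp:
    - [1.5, 0, 0]
    - [1.5, 0, 0]
    - [1.5, 0, 0]
    - [1.5, 0, 0]
    - [1, 0, 0]
    - [0, 0, 0]
  turn: [0, 0, 0, 0, 0, 0]

```text
t: 18.15
tool_pos: [617.4, 142.3, 49.4]
ee_rot: [179.9, 0.2, 103.1]
wrist_force: [1.7, -5.3, 6.0]
opening: 54.6
grip_force: 66.3
```

play_rows:
  dp:
    - [1, 0, 0]
    - [0, 0, 0]
    - [1, 0, 0]
    - [0, 0, 0]
  turn: [0, 0, 0, 0]

```text
t: 18.48
tool_pos: [617.0, 144.1, 49.4]
ee_rot: [179.9, 0.2, 103.1]
wrist_force: [1.7, -5.5, 5.3]
opening: 54.6
grip_force: 66.3
```

play_rows:
  dp:
    - [1, 0, 0]
    - [0, 0, 0]
    - [1, 0, 0]
    - [0, 0, 0]
    - [1, 0, 0]
    - [0, 0, 0]
  turn: [0, 0, 0, 0, 0, 0]

```text
t: 18.98
tool_pos: [616.3, 147.0, 49.4]
ee_rot: [179.9, 0.2, 103.1]
wrist_force: [0.8, -6.4, 5.8]
opening: 55.0
grip_force: 66.3
```

play_rows:
  dp:
    - [0.7, 0, 0]
    - [0, 0, 0]
    - [0.7, 0, 0]
    - [0, 0, 0]
  turn: [0, 0, 0, 0]

```text
t: 19.32
tool_pos: [616.0, 148.4, 49.4]
ee_rot: [179.9, 0.2, 103.1]
wrist_force: [1.6, -6.6, 5.5]
opening: 54.6
grip_force: 66.3
```

play_rows:
  dp:
    - [0.7, 0, 0]
    - [0, 0, 0]
    - [0.7, 0, 0]
    - [0, 0, 0]
  turn: [0, 0, 0, 0]

```text
t: 19.65
tool_pos: [615.7, 149.7, 49.4]
ee_rot: [179.9, 0.2, 103.1]
wrist_force: [1.0, -5.8, 6.5]
opening: 55.0
grip_force: 66.3
```

play_rows:
  dp:
    - [0.7, 0, 0]
    - [0, 0, 0]
    - [0.7, 0, 0]
    - [0, 0, 0]
  turn: [0, 0, 0, 0]

```text
t: 19.98
tool_pos: [615.4, 150.8, 49.4]
ee_rot: [179.9, 0.2, 103.1]
wrist_force: [1.7, -6.5, 4.9]
opening: 54.6
grip_force: 66.3
```

play_rows:
  dp:
    - [0.7, 0, 0]
    - [0, 0, 0]
    - [0.7, 0, 0]
    - [0, 0, 0]
  turn: [0, 0, 0, 0]

```text
t: 20.32
tool_pos: [615.4, 150.9, 49.4]
ee_rot: [179.9, 0.3, 103.1]
wrist_force: [3.1, -11.1, 4.7]
opening: 55.2
grip_force: 66.3
```

Run:
```python
from h import *
u=np.array([np.cos(np.radians(103.2)),np.sin(np.radians(103.2))]);v=np.array([-u[1],u[0]]);m=np.array([607.4,182.1])
plan(m-u*32,103.2,48)
b,d=eyes.camera("scene");cv2.imwrite("pics/in.png",cv2.resize(b[180:300,320:480],None,fx=5,fy=5,interpolation=cv2.INTER_CUBIC))
P=cloud("scene",d).reshape(-1,3);q=P[:,:2]-m;lx,ly=q@u,q@v
j=(abs(ly)<24)&(lx>-140)&(lx<-3)&(P[:,2]>51)&(P[:,2]<58)
print("tail lx",np.round(np.percentile(lx[j],[0,1,3,10]),1))
```

```text
t 20.32 pos [615.4 150.9  49.4] rot [179.94   0.35 103.06] q1,q6 [10.9 -2.1] F [  3.1 -11.1   4.7] open 55.2
tool x yaw 103.06 world turn 0.14 -> tool-z turn rad -0.003
dp now [ 0.2 -0.7  1.4] dp after turn [ 0.2 -0.7  1.4]
tail lx [-53.9 -53.7 -53.6 -52.6]
```

View pics/in.png

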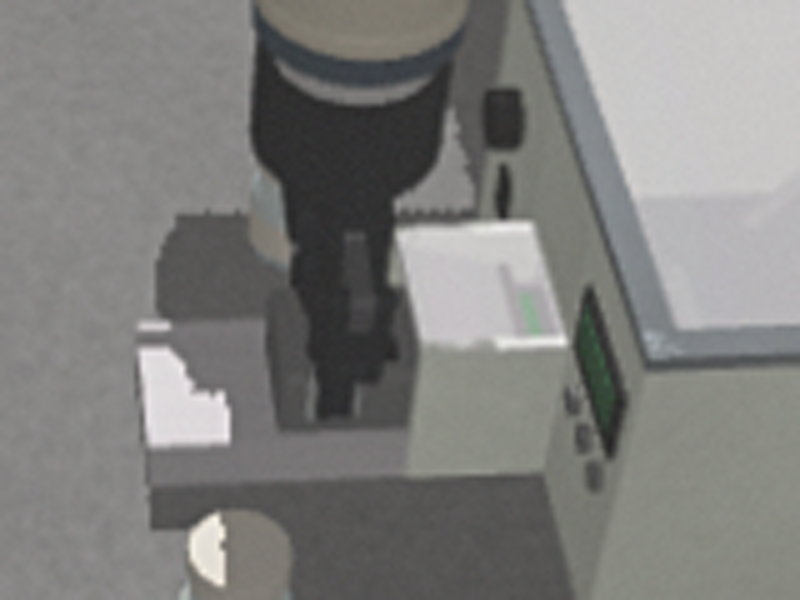

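The tail is at chamber x ≈ −54, the motion has stalled and the force has risen to 11.5 N, so it is home against the stop. Release and retreat.

play_rows:
  dp:
    - [0, 0, 0]
    - [0, 0, 0]
    - [0, 0, 0]
    - [0, 0, 0]
    - [0, 0, 0]
    - [0, 0, 0]
  turn: [0, 0, 0, 0, 0, 0]
  claw: 0

```text
t: 20.87
tool_pos: [614.0, 154.7, 48.5]
ee_rot: [-180.0, -0.0, 103.2]
wrist_force: [0.1, 0.3, 0.4]
opening: 85.5
grip_force: 0.0
```

play_rows:
  dp:
    - [0, 0, -5]
    - [0, 0, -10]
    - [-5, 0, -15]
    - [-15, 0, -20]
    - [-20, 0, -20]
    - [-20, 0, -20]
    - [-20, 0, -20]
    - [-20, 0, -20]
    - [-10, 0, -10]
    - [0, 0, 0]
  turn: [0, 0, 0, 0, 0, 0, 0, 0, 0, 0]

```text
t: 21.7
tool_pos: [640.8, 45.4, 193.2]
ee_rot: [179.6, 0.1, 103.0]
wrist_force: [0.1, 1.4, 0.0]
opening: 85.2
grip_force: 0.0
```

Run:
```python
from h import *
u=np.array([np.cos(np.radians(103.2)),np.sin(np.radians(103.2))]);v=np.array([-u[1],u[0]]);m=np.array([607.4,182.1])
for n in("top","scene"):
    b,d=eyes.camera(n)
    if n=="scene": cv2.imwrite("pics/fin.png",cv2.resize(b[180:320,320:500],None,fx=4,fy=4,interpolation=cv2.INTER_CUBIC))
    P=cloud(n,d).reshape(-1,3);q=P[:,:2]-m;lx,ly=q@u,q@v
    j=(abs(ly)<34)&(lx>-100)&(lx<-3)&(P[:,2]>51)&(P[:,2]<60)
    r=cv2.minAreaRect(np.stack([lx[j],ly[j]],1).astype(np.float32))
    print(n,"tail lx",np.round(np.percentile(lx[j],[0,2]),1),"ly",np.round(np.percentile(ly[j],[2,98]),1),"z",np.round(np.percentile(P[j,2],[10,50,90]),1),"rect ang",round(r[2],1))
```

```text
top tail lx [-56.2 -55.7] ly [-27.4  24.4] z [53.3 55.9 58.4] rect ang 89.2
scene tail lx [-53.8 -52.9] ly [-29.3  22.7] z [53.8 56.2 58.3] rect ang 87.8
```

View pics/fin.png

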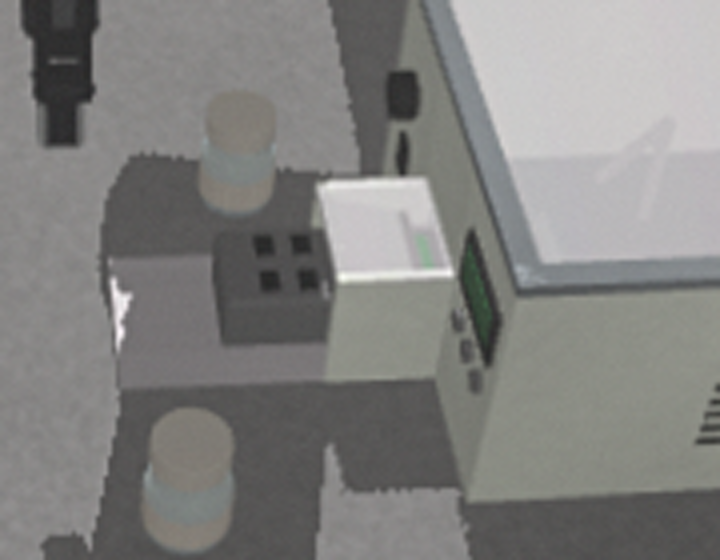

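The meter lies flat in the mouth at crop (270,290), with its tail 55 mm out, straight and centred to about 2 mm. The jars stand untouched at (240,150) and (190,480), and the gripper is clear. Hand in.

```bash
python3 -c "
from h import *
print(robot.sign_off())"
```

```text
the job is handed in; nothing more can be done
None
```

The thermo-hygrometer is loaded nose first and display up against the stop, its tail about 55 mm outside the mouth, and the gripper is clear; the job is handed in at about 22 s, but no verdict came back.

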